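# Loosen the clamp's knurled ring two turns and push the specimen bar to its stop

### The arm

A 7-joint arm with a two-finger parallel gripper is mounted at the origin on the work surface. World frame = base frame: x ahead of the robot, y to its left, z up, the work surface at z = 0. Lengths are in m, angles in rad, forces in N, time in s.
With the tool pointing down it reaches from about 0.425 to 0.95 m from the base axis. Payload 4.7 kg.
Tool frame: the origin (TCP) lies between the finger pads; the fingertips stand 25 mm ahead of it and the grasp point (between the pads) lies 6 mm ahead of it; z points along the fingers, y is the line along which they close (so a half turn about z gives the same grasp; the last joint's range is limited). The gripper opens to 85 mm and grips with 20 to 120 N. Pads are 22 mm wide; open, the fingers measure 114 mm over their backs; the gripper's body (76 mm by 85 mm) begins 54 mm behind the grasp point. The pads swing forward as they close: fully open they stand 13 mm farther back than shut.
Start: joints at [1.226, 0.469, -0.049, 1.532, 0.024, 1.141, -0.082], TCP at [0.21, -0.642, 0.235] pointing down, gripper open.
Joint ranges: [-2.59, 2.59], [-0.33, 1.99], [-1.39, 1.29], [0.1, 2.45], [-1.04, 4.18], [0.21, 1.99], [-2.66, 2.66]. Speed limits (rad/s): [2.57, 2.57, 3.14, 3.14, 3.14, 3.14, 3.14].

### API

Orientations are given as a 3x3 rotation matrix whose columns are the frame's x, y, z axes.
In Python, from rig import * gives the robot as it stands. Calls block until the motion is done:
- movep(position, orientation): joint-space move of the TCP to a pose.
- move_l(position, attitude=None, feed=0.15, until_force=None): straight line of the TCP; attitude=None keeps the orientation; feed is the mean speed in m/s. With until_force (N) it stops when the force on the tool has changed by that much, and returns True; else False.
- move_joints(angles): joint-space move.
- command_gripper(opening, newtons=None): finger opening in m; newtons is the grip in N (None keeps the last); returns when the fingers have stopped.
- sleep(seconds).
- inverse_kinematics(position, orientation): joint angles nearest the present ones, or None.
- sense(): the state.
- camera(name): name is "scene" or "top" or "wrist"; returns (picture, depth): 384x512x3 uint8, red, green, blue; 384x512 float32, m along the optical axis (not along the pixel's ray), 0 where there is no reading.
- camera_params(name): a dict with "K" (3x3 intrinsics, pixels), "position" and "rotation" of the camera in the world; the wrist camera has in their place "tool_from_camera" (4x4, takes a point from camera to tool coordinates, whose origin is the TCP and whose axes are the flange's). Camera axes: x right, y down, z forward; pixel columns grow to the right and rows downward; lengths in m; the calibration is good to about 2 mm. A picture is of the moment at which its call begins: read the wrist's pose just before it. camera_params takes no time and is no camera call.
A pose or a line that the arm cannot do raises Unreachable and nothing moves.
- finish_job(): hands the job in; it is judged then, once.
The state is a dict: "time_s": time; "joint_pos": joint angles; "qd": joint speeds; "joint_efforts": joint torques, N m; "position": TCP position; "tcp_rot": TCP orientation; "wrist_force": force on the tool from outside, world axes, zero at the start; "ft_torque": the same for the moment, N m; "finger_gap": finger opening in m; "gripper_force": force on a finger pad.
Only numpy, scipy, OpenCV 4.12 (cv2) and the standard library are available. Lean on these libraries where they do the work, as an engineer would, in place of code of your own. Each camera call takes 0.05 s, during which the arm holds its last target. There are 200 camera calls.

### The job

Loosen the big knurled locking ring of the bonding clamp by two full turns (anticlockwise from above, give or take a quarter turn) by rolling a fingertip round its rim. Once it is loose, push the specimen bar by its overhanging tail along its guide until its head meets the end stop, without lifting the bar. Leave the spools, bottles and weight around it where they stand.

Things in the scene. Friction and masses are not known exactly. Their poses are not given: they have to be found in the camera images.
- clamp: Strain-gauge bonding clamp, fixed on the table; z up, origin under its middle on the table, on the ring's axis. Dark base 110 (x) x 190 (y) x 12 mm; on it two rails 8 mm high along y, with a 33 mm channel for the bar between; over them a grey bridge (98 mm in x, 44 in y, top 52 mm above the table) that carries screw and ring. The bar is pushed towards the clamp's +y.
- stop_face (a point): Middle of the face of the steel end stop (60 mm wide, 18 mm high over the base) that closes the channel at clamp y = +80 mm, at the height of the bar's middle. The bar's head must meet it.
- ring_center (a point): Centre of the knurled locking ring: flat aluminium disc with upright axis on the bridge, 92 mm diameter over its 30 upright ribs (3 mm high, 9 mm apart; too wide to be gripped), 18 mm thick, this point midway: tight, it spans 56 to 74 mm above the table. The rim is free all round: no other part of the clamp rises above 52 mm.
- index_end (a point): Outer end of the black index line on the ring's flat top, 43 mm from the ring's axis; it turns with the ring. With the joint at 0 it lies on the clamp's -x side. Each turn loosened raises ring and screw by 2.5 mm.
- lock_ring (a joint): Ring's angle, rad: 0 to 0.2 at the start (tight), grows as it is loosened (anticlockwise from above); 12.57 = 2 turns. Friction of 0.06 N m holds it where it is left. A fingertip pressed on the ribs with 5 to 10 N and led round the rim takes it along; a tip that keeps its heading while circling turns it up to 1.4 times its own angle, so watch the ring.
- bar: Specimen bar, loose: aluminium with three copper gauges on top, 30 (x) x 180 (y) x 10 mm, about 140 g, flat in the channel, underside 12 mm above the table, axes along the clamp's. Origin: middle of its underside, at clamp y = -50 mm at the start, -10 mm at the stop. The screw's 8 mm pin reaches 3.5 mm into its 16 mm hole and clears it after about 1.5 turns.
- bar_tail (a point): Middle of the bar's tail face (its -y end, 30 mm wide, 10 mm high, 17 mm above the table), where it is pushed. At the start it overhangs the base by 45 mm, over bare table; with the bar at the stop it is 5 mm outside the base's edge.
- spool_a: Bystander, not to be disturbed: loose wire spool, white flanges and copper wire, 44 mm diameter, 42 mm tall, upright, origin at the middle of its underside.
- spool_b: Bystander, not to be disturbed: loose wire spool, white flanges and grey wire, 44 mm diameter, 42 mm tall, upright, origin at the middle of its underside.
- weight: Bystander, not to be disturbed: loose steel weight, 52 mm diameter, 50 mm tall with a small knob, origin at the middle of its underside.
- glue: Bystander, not to be disturbed: loose small amber glue bottle, 28 mm diameter, 58 mm tall, origin at the middle of its underside.
- bottle_a: Bystander, not to be disturbed: loose clear bottle with black cap, 36 mm diameter, 85 mm tall, origin at the middle of its underside.
- bottle_b: Bystander, not to be disturbed: loose clear bottle with black cap, 36 mm diameter, 85 mm tall, origin at the middle of its underside.
- bottle_c: Bystander, not to be disturbed: loose white bottle, 40 mm diameter, 80 mm tall, origin at the middle of its underside.
Not all that is in view belongs to the job. Leave any yellow look-alike of the bar alone. Leave any yellow look-alike of the clamp alone.

How it is judged:
By the outcome, as a careful person would: the job done as asked, in the order asked, and still so for the second after the job is handed in, with the robot touching nothing.
It also fails if it takes over 70 s, if anything falls off the work surface, if the arm or the gripper's body presses on something with over 40 N, if the wrist force passes 120 N, or if a joint passes its speed limit or range.

## Working session

There is one attempt and no reset: what is moved stays moved. The work goes in short steps, each a Python script; the robot and the scene stay as the last script left them, time stands still between calls to the robot, and variables do not carry over. Pictures are saved under pics/ and viewed, at most 10 in all, crops included, and the job is handed in when it is done.

```bash
mkdir -p pics; ls
python3 - <<'E'
from rig import *
import cv2,numpy as np
for n in("scene","top"):
    p,d=camera(n); cv2.imwrite(f"pics/{n}0.png",cv2.resize(p[...,::-1],(768,576))); np.savez(f"pics/{n}0.npz",p=p,d=d)
    c=camera_params(n); print(n,c["K"],c["position"],c["rotation"])
print(sense()); print(camera_params("wrist"))
E
```

```text
pics
scene [[406.14736534   0.         256.8695889 ]
 [  0.         406.14736534 190.40270637]
 [  0.           0.           1.        ]] [1.19366782 0.07800581 0.8657341 ] [[-0.17618071  0.7408349  -0.64816973]
 [ 0.98435174  0.13491284 -0.11335866]
 [ 0.00346637 -0.65799861 -0.75301116]]
top [[488.40492737   0.         257.75021233]
 [  0.         488.40492737 196.0453755 ]
 [  0.           0.           1.        ]] [ 0.34562809 -0.02979238  1.40368062] [[-0.00652907 -0.99173359  0.12814783]
 [-0.99989977  0.00486472 -0.0132964 ]
 [ 0.01256308 -0.12822179 -0.99166594]]
{'time_s': 0.1, 'joint_pos': array([ 1.22605407,  0.4693865 , -0.04860062,  1.53357983,  0.02410621,
        1.14100892, -0.08230048]), 'qd': array([-0.00122876, -0.00070833,  0.00065441, -0.0026389 , -0.00040572,
        0.00243423, -0.0008303 ]), 'joint_efforts': array([ 9.25370950e-04, -5.11518824e+01, -4.68946912e-02, -2.38393199e+01,
        1.07448184e-02,  4.36426009e-03, -2.38905216e-05]), 'position': array([ 0.20951858, -0.64110871,  0.23434677]), 'tcp_rot': array([[ 9.50523800e-01,  3.10651125e-01, -6.20680136e-04],
       [ 3.10651738e-01, -9.50522306e-01,  1.68614692e-03],
       [-6.61668772e-05, -1.79553814e-03, -9.99998386e-01]]), 'wrist_force': array([-0.93418599,  0.92504497, -0.64977774]), 'ft_torque': array([-0.05365191, -0.00295139, -0.01448935]), 'gripper_force': 0.0, 'finger_gap': 0.08520846206515711}
{'K': array([[265.53952687,   0.        , 258.62680672],
       [  0.        , 265.53952687, 195.07670259],
       [  0.        ,   0.        ,   1.        ]]), 'tool_from_camera': array([[ 1.29455487e-03, -9.60151120e-01, -2.79478354e-01,
         7.02614865e-02],
       [ 9.99999066e-01,  1.36565072e-03, -5.96733391e-05,
        -5.41421969e-05],
       [ 4.38965237e-04, -2.79478015e-01,  9.60151991e-01,
        -1.38875032e-01],
       [ 0.00000000e+00,  0.00000000e+00,  0.00000000e+00,
         1.00000000e+00]])}
```

View pics/scene0.png

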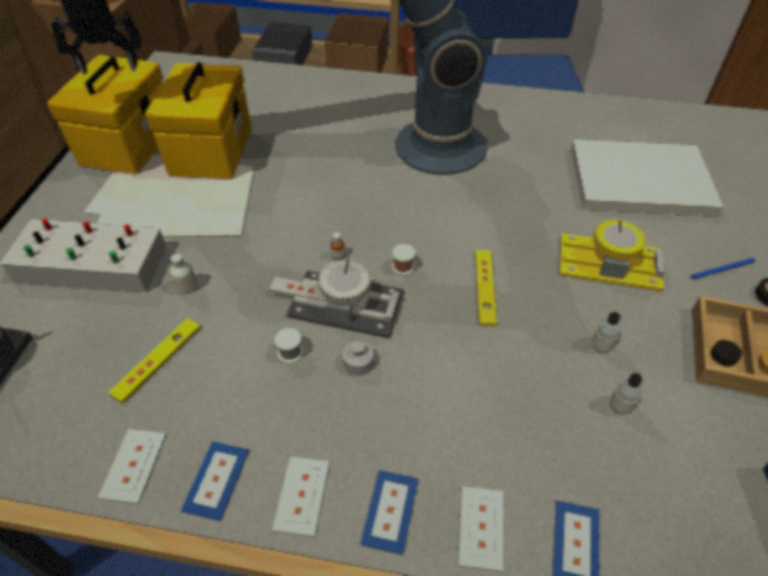

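View pics/top0.png

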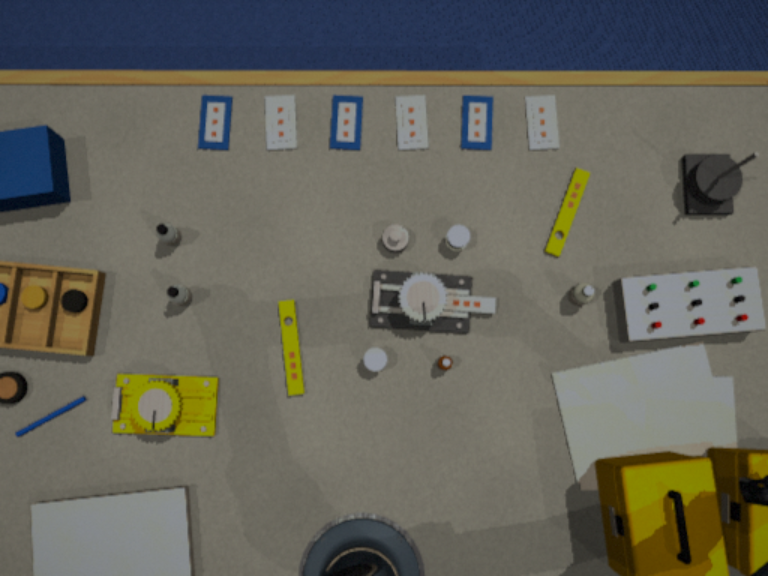

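The clamp sits at about (422,300) in the top view, with its stop on the left (world +y), its tail on the right at (495,305), and the index line pointing down (world -x). Its neighbours are spools at (375,360) and (458,238), the weight at (395,238), the glue at (445,362) and bottle_c at (583,294).

```bash
cat > h.py <<'E'
import numpy as np,cv2
from rig import *
def ray(n,px,z):
    c=camera_params(n);K=np.array(c["K"]);d=np.array(c["rotation"])@np.linalg.solve(K,[px[0],px[1],1.]);o=np.array(c["position"])
    return o+d*(z-o[2])/d[2]
def cloud(n,d):
    c=camera_params(n);K=c["K"];v,u=np.indices(d.shape)
    P=np.stack([(u-K[0][2])/K[0][0]*d,(v-K[1][2])/K[1][1]*d,d],-1)
    return P@np.array(c["rotation"]).T+np.array(c["position"])
def tool(yaw): # x axis at yaw, pointing down
    c,s=np.cos(yaw),np.sin(yaw); return np.array([[c,s,0],[s,-c,0],[0,0,-1.]])
E
python3 - <<'E'
from h import *
for n in("top","scene"):
    f=np.load(f"pics/{n}0.npz");p,d=f["p"],f["d"];W=cloud(n,d)
    roi=(abs(W[...,0]-.45)<.25)&(abs(W[...,1]+.1)<.3)&(d>0)
    hsv=cv2.cvtColor(p,cv2.COLOR_RGB2HSV)
    # blobs above table
    m=(roi&(W[...,2]>.02)&~((hsv[...,1]>150)&(abs(hsv[...,0].astype(int)-28)<8))).astype(np.uint8)
    k,l,st,ce=cv2.connectedComponentsWithStats(m)
    for i in range(1,k):
        if st[i,4]>25:
            q=W[l==i]; zt=np.percentile(q[:,2],95); print(n,ce[i].round(1),st[i,4],"c",np.median(q[q[:,2]>zt-.012],0).round(3),"zmax",zt.round(3))
    # ring: top points
    m=roi&(W[...,2]>.066)&(W[...,2]<.08)
    k,l,st,ce=cv2.connectedComponentsWithStats(m.astype(np.uint8));i=1+np.argmax(st[1:,4])
    cn=max(cv2.findContours((l==i).astype(np.uint8),0,1)[0],key=len);(c,r)=cv2.minEnclosingCircle(cn)
    print("ring",n,c,r,ray(n,c,.074),np.median(W[l==i],0),ce[i])
    # base
    g=p.max(2); dark=((g<75)&roi&(abs(W[...,2]-.012)<.012)).astype(np.uint8)
    dark=cv2.morphologyEx(dark,3,np.ones((15,15)))
    k,l,st,ce=cv2.connectedComponentsWithStats(dark);i=1+np.argmax(st[1:,4])
    cn=max(cv2.findContours((l==i).astype(np.uint8),0,1)[0],key=len)
    b=cv2.boxPoints(cv2.minAreaRect(cn));print("base",st[i],[ray(n,q,.012)[:2].round(4) for q in b],np.mean([ray(n,q,.012) for q in b],0))
    if n=="top": cv2.imwrite("pics/crop.png",cv2.resize(p[160:250,230:350,::-1],(720,540),interpolation=cv2.INTER_CUBIC))
for r in (.04,):
  pass
E
```

```text
top [263.1 158.6] 255 c [ 0.632 -0.064  0.051] zmax 0.052
top [305.  157.3] 186 c [ 0.632 -0.183  0.042] zmax 0.047
top [288.7 200.2] 1255 c [ 0.511 -0.112  0.075] zmax 0.079
top [251.4 198. ] 114 c [ 0.517 -0.026  0.031] zmax 0.035
top [381.4 196. ] 30 c [ 0.521 -0.398  0.049] zmax 0.053
top [249.6 239.6] 195 c [ 0.399 -0.026  0.042] zmax 0.047
top [295.8 242. ] 88 c [ 0.392 -0.155  0.057] zmax 0.061
ring top (281.3783874511719, 198.2432403564453) 16.649486541748047 [ 0.51105331 -0.11245588  0.074     ] [ 0.5113079  -0.11183785  0.0745141 ] [281.33797468 198.29113924]
base [ 245  161   83   64 1889] [array([ 0.6281, -0.0122]), array([ 0.6272, -0.2503]), array([ 0.444 , -0.2458]), array([ 0.4453, -0.0116])] [ 0.53612164 -0.12996994  0.012     ]
scene [224.2 162.9] 113 c [ 0.394 -0.157  0.059] zmax 0.061
scene [268.1 170. ] 190 c [ 0.399 -0.029  0.044] zmax 0.046
scene [224.9 193.5] 1686 c [ 0.514 -0.115  0.076] zmax 0.078
scene [191.4 227.2] 251 c [ 0.631 -0.187  0.043] zmax 0.046
scene [238.  236.7] 325 c [ 0.631 -0.068  0.051] zmax 0.053
ring scene (228.8954620361328, 186.05455017089844) 17.375240325927734 [ 0.51041093 -0.11573739  0.074     ] [ 0.51393558 -0.11436664  0.07594126] [228.89501312 186.71391076]
base [ 192  188   77   37 1226] [array([ 0.563 , -0.2096]), array([ 0.4418, -0.2249]), array([ 0.4586, -0.0152]), array([ 0.5753, -0.0143])] [ 0.50968097 -0.11599674  0.012     ]
```

View pics/crop.png

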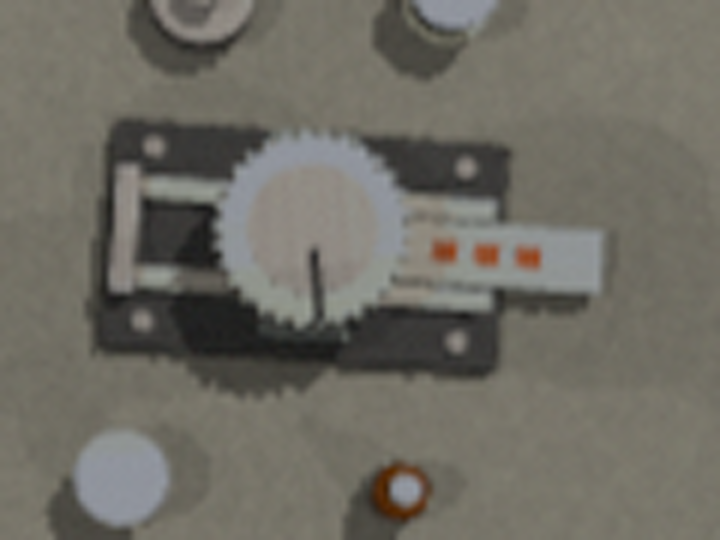

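Run:
```python
from h import *
C=np.array([.511,-.113])
o=np.array([230,160])
T=lambda u,v,z:ray("top",np.array([u,v])/6+o-.4,z)[:2]
tl,tr,br,bl=T(110,122,.012),T(510,148,.012),T(497,378,.012),T(95,350,.012)
print("base c",(tl+tr+br+bl)/4, "tail",T(603,262,.022), "stop",T(125,228,.03))
y=(tl-tr)+(bl-br);print("y dir",y/np.linalg.norm(y)); x=tl-bl+tr-br;print("x dir",x/np.linalg.norm(x))
lo=np.array([-2.59,-.33,-1.39,.1,-1.04,.21,-2.66]);hi=np.array([2.59,1.99,1.29,2.45,4.18,1.99,2.66])
for yaw in np.arange(-3,3.2,.6):
    mins=[]
    for t in np.arange(0,6.3,.5):
        q=inverse_kinematics([C[0]+.06*np.cos(t),C[1]+.06*np.sin(t),.088],tool(yaw))
        mins.append(-1 if q is None else min((np.array(q)-lo).min(),(hi-np.array(q)).min()))
    print(round(yaw,2),min(mins),q)
```

```text
base c [ 0.51055683 -0.1125755 ] tail [ 0.50239224 -0.25458452] stop [ 0.51880022 -0.02744064]
y dir [0.072636   0.99735852]
x dir [ 0.99733028 -0.07302274]
-3.0 0.3227267755402532 [ 0.68631049  0.60181227 -0.72903459  1.86022013  0.51298712  0.87638621
  1.41808347]
-2.4 0.20756053416730946 [ 0.94162366  0.82933562 -1.18243947  1.84730446  0.87203345  1.10063849
  1.73337073]
-1.8 0.17382995246921396 [-0.58926376  0.77187825  1.10799782  1.93297179 -0.83967973  0.99429757
 -2.45138893]
-1.2 0.01105273728734657 [ 0.14335184  0.48667227  0.0114102   1.89271779 -0.0077277   0.76224442
 -2.61176958]
-0.6 0.29738538849714446 [ 0.24147018  0.49088741 -0.11749271  1.8866385   0.07958604  0.76852157
 -2.09032649]
0.0 0.30229249942472336 [ 0.35423923  0.5032772  -0.26650032  1.87968312  0.18124644  0.78192637
 -1.58059934]
0.6 0.3066542401055785 [ 0.45596773  0.52213814 -0.40298537  1.87350856  0.2759944   0.80055103
 -1.06349165]
1.2 0.3103768798919071 [ 0.53025128  0.5413486  -0.5047907   1.86909809  0.34816734  0.81896363
 -0.52578777]
1.8 0.31392555602974204 [ 0.60209849  0.56526476 -0.60584424  1.86493702  0.42136984  0.84167226
  0.01181108]
2.4 0.31726590441455427 [ 0.67200633  0.5948374  -0.70765344  1.8610078   0.49688948  0.86974602
  0.54831174]
3.0 0.32044815856975006 [ 0.66609717  0.59205558 -0.6988815   1.86133488  0.49030935  0.86710028
  1.15380739]
```

```bash
cat >> h.py <<'E'
C=np.array([.511,-.113]);YAW=-.073;RT=tool(YAW);Z=.088
A,B,R=.011,.0145,.046
def wpix(K,T,P): pass
def index_angle(save=None):
    s=sense();p,d=camera("wrist");c=camera_params("wrist");K=np.array(c["K"]);M=np.array(c["tool_from_camera"])
    Rw=np.array(s["tcp_rot"])@M[:3,:3];o=np.array(s["position"])+np.array(s["tcp_rot"])@M[:3,3]
    if save: cv2.imwrite(save,p[...,::-1])
    v,u=np.indices(d.shape);D=np.stack([(u-K[0,2])/K[0,0],(v-K[1,2])/K[1,1],np.ones(d.shape)],-1)@Rw.T
    W=o+D*d[...,None]                     # cloud
    zt=np.median(W[...,2][(np.hypot(W[...,0]-C[0],W[...,1]-C[1])<.04)&(abs(W[...,2]-.077)<.008)])
    P=W[...,:2]-C;r=np.hypot(P[...,0],P[...,1])
    top=(abs(W[...,2]-zt)<.004)&(r<.041)
    m=top&(p.max(2)<70)&(r>.018)
    k,l,st,ce=cv2.connectedComponentsWithStats(m.astype(np.uint8))
    if k<2: return None,zt,0,top.sum()
    i=1+np.argmax(st[1:,4]);q=P[l==i]
    ang=np.arctan2(*(q/np.linalg.norm(q,axis=1)[:,None]).sum(0)[::-1])
    return (ang-YAW-np.pi)%(2*np.pi),zt,st[i,4],top.sum()
def path(s):
    """point (clamp/tool-aligned frame) on rounded rectangle + normal; s = arc length, ccw, from -y side middle"""
    q=np.pi/2*R;L=[A,q,2*B,q,2*A,q,2*B,q,A];s%=sum(L);i=0
    while s>L[i]: s-=L[i];i+=1
    n0=lambda a:np.array([np.cos(a),np.sin(a)])
    cs=[(A,-B),(A,B),(-A,B),(-A,-B)]
    if i%2: a=-np.pi/2+(i//2)*np.pi/2+s/R;return np.array(cs[i//2])+R*n0(a),n0(a)
    k=i//2;a=-np.pi/2+k*np.pi/2;n=n0(a);t=n0(a+np.pi/2)
    st=np.array([0,-B]) if k==0 else np.array(cs[k-1])
    return st+R*n+t*s,n
PER=2*np.pi*R+4*(A+B)
G=np.array([[np.cos(YAW),-np.sin(YAW)],[np.sin(YAW),np.cos(YAW)]])
E
python3 - <<'E'
from h import *
command_gripper(0.0)
p,n=path(0);n=G@n;P=C+G@p+n*.02
movep([P[0],P[1],.2],RT); move_l([P[0],P[1],Z],feed=.15)
s0=sense();print(s0["time_s"],s0["position"],s0["wrist_force"],s0["finger_gap"])
print(index_angle("pics/w1.png"))
f0=s0["wrist_force"]
E=P-n*.03
h=move_l([E[0],E[1],Z],feed=.02,until_force=5)
s=sense();print(h,s["time_s"],s["position"],s["wrist_force"]-f0,"dist",(s["position"][:2]-C)@n, "expected",R+B)
x=s["position"][:2]
for k in range(3):
    x=x-n*.0005;move_l([x[0],x[1],Z],feed=.02);s=sense();print((s["position"][:2]-C)@n,(s["wrist_force"]-f0)[:2]@n)
E
```

```text
3.7083 [ 0.50579784 -0.19360769  0.08869741] [ 0.04126561 -0.45831349 -0.03437099] -5.429531298378276e-05
(np.float64(0.18343232072367144), np.float64(0.07478367769820654), np.int32(146), np.int64(12064))
False 5.4083 [ 0.50733142 -0.16352708  0.08800289] [ 0.02394045 -0.26832293  0.05193449] dist 0.05066007476689898 expected 0.0605
0.0501785788666977 -0.5860203703811611
0.04961884096386547 0.03280026560478233
0.04910884808334136 -0.43909285257596786
```

View pics/w1.png

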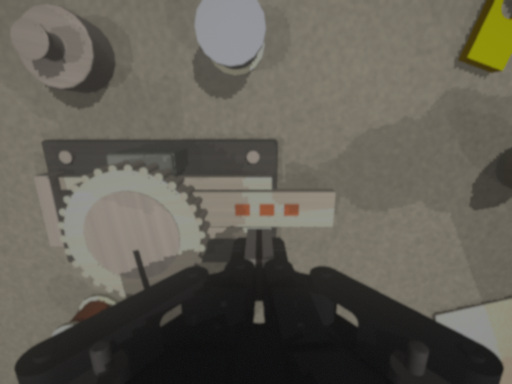

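The wrist view shows the ring at about (133,230) with its index at (143,270), and the slim closed fingertips at (262,240). The tip is narrower than I assumed, so I'll keep feeling for contact.

Run:
```python
from h import *
n=G@path(0)[1]
s=sense();f0=s["wrist_force"];x=C+n*.045
x0=s["position"][:2]; E=x0-n*.02
h=move_l([E[0],E[1],Z],feed=.015,until_force=4)
s=sense();print(h,s["time_s"],s["wrist_force"]-f0,"dist",(s["position"][:2]-C)@n)
if h:
  x=s["position"][:2]
  for k in range(4):
    x=x-n*.0004;move_l([x[0],x[1],Z],feed=.02);s=sense();print((s["position"][:2]-C)@n,(s["wrist_force"]-f0)[:2]@n)
print(index_angle("pics/w2.png"))
```

```text
False 7.6417 [ 0.25833359 -0.03477879 -0.07210953] dist 0.029274450404742566
(np.float64(0.194044991371908), np.float64(0.0747687701247374), np.int32(72), np.int64(9434))
```

View pics/w2.png

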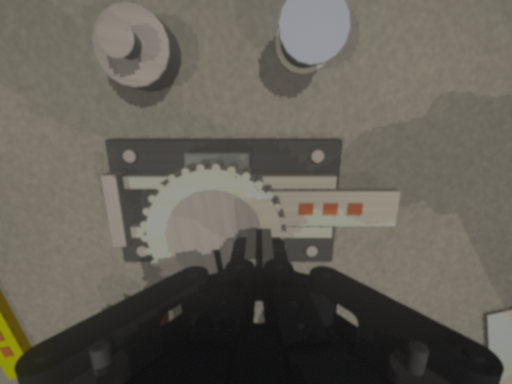

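Run:
```python
from h import *
s=sense();p,d=camera("wrist");c=camera_params("wrist");K=np.array(c["K"]);M=np.array(c["tool_from_camera"])
for v in range(222,262,4):
  row=[]
  for u in (248,254,258,262,266,272):
    q=(M@np.append(d[v,u]*np.linalg.solve(K,[u,v,1.]),1))[:3]; row.append("%d/%d/%d"%tuple(q*1000))
  print(v,row)
print(s["position"],s["finger_gap"])
```

```text
222 ['8/-6/12', '8/-2/13', '8/0/13', '8/2/13', '8/4/13', '8/8/13']
226 ['6/-6/12', '6/-2/13', '5/0/14', '5/2/14', '6/4/13', '6/8/12']
230 ['10/-5/-1', '10/-2/-2', '9/0/-1', '10/2/-2', '9/4/-1', '2/8/14']
234 ['9/-5/-7', '10/-2/-7', '10/0/-7', '9/2/-6', '10/4/-7', '0/8/13']
238 ['10/-5/-12', '10/-2/-12', '9/0/-11', '10/2/-12', '10/4/-12', '5/7/-3']
242 ['10/-5/-17', '11/-2/-18', '9/0/-16', '10/1/-17', '10/3/-17', '6/7/-9']
246 ['10/-4/-21', '9/-2/-20', '10/0/-21', '10/1/-21', '10/3/-21', '9/6/-20']
250 ['9/-4/-23', '9/-1/-24', '9/0/-25', '9/1/-24', '10/3/-26', '9/6/-23']
254 ['10/-4/-29', '10/-1/-29', '9/0/-28', '9/1/-28', '10/3/-29', '10/6/-30']
258 ['10/-4/-32', '10/-1/-32', '10/0/-32', '10/1/-33', '10/3/-32', '10/6/-32']
[ 0.50886729 -0.1421503   0.08798118] -0.00023542303424961105
```

Run:
```python
from h import *
s=sense();p=s["position"]
h=move_l([p[0],p[1],.066],feed=.012,until_force=3)
s=sense();print(h,s["time_s"],s["position"],s["wrist_force"])
n=G@path(0)[1]
move_l([p[0],p[1],.092],feed=.1)
P=C+n*.075
move_l([P[0],P[1],.092],feed=.15)
s=sense();print(s["time_s"],s["position"],s["wrist_force"])
print(index_angle())
```

```text
True 8.7167 [ 0.50894384 -0.14219108  0.07805208] [-0.77108292  0.23380949  5.96311058]
9.475 [ 0.50518804 -0.18748798  0.09153693] [ 0.32140994 -0.48149668 -0.03921643]
(np.float64(0.17826364691435437), np.float64(0.07479113127449999), np.int32(135), np.int64(11684))
```

Run:
```python
from h import *
Z=.066
n=G@path(0)[1]
P=C+n*.075
move_l([P[0],P[1],Z],feed=.1)
s=sense();f0=s["wrist_force"];E=C+n*.047
h=move_l([E[0],E[1],Z],feed=.02,until_force=3)
s=sense();print(h,s["time_s"],s["position"],s["wrist_force"]-f0,"dist",(s["position"][:2]-C)@n)
if h:
  x=s["position"][:2]
  for k in range(6):
    x=x-n*.0005;move_l([x[0],x[1],Z],feed=.03);s=sense();print((s["position"][:2]-C)@n,(s["wrist_force"]-f0)[:2]@n,s["time_s"])
print(index_angle())
```

```text
True 10.7917 [ 0.50650446 -0.17264146  0.06584877] [-0.13331832 -3.523978    0.92800266] dist 0.059810495961441223
0.059735838684844125 3.637518772368523 11.0417
0.05939052931734403 4.3675737513760025 11.2917
0.05908190557241678 5.641454994028495 11.5417
0.05893129415455664 6.300834620624152 11.7917
0.05880753749652701 6.367346601718532 12.0417
0.05864628703068333 7.3632873433007875 12.2917
(np.float64(0.17792317967323434), np.float64(0.0747525450345842), np.int32(24), np.int64(13284))
```

```bash
cat >> h.py <<'E'
A,B=.011,.014
PER=2*np.pi*R+4*(A+B)
def roll(s,e,ring,smax,target=8.,step=.012,goal=13.):
    k=0
    while s<smax and ring<goal:
        s+=step;p,n=path(s);n=G@n;x=C+G@p-n*e
        t=np.array([-n[1],n[0]])
        move_l([x[0],x[1],.066+.0025*ring/6.283],feed=.06)
        q=sense();f=np.array(q["wrist_force"][:2]);e=np.clip(e+(target-f@n)*.0003,.0005,.008);k+=1
        a,zt,m,tp=index_angle() if k%2==0 else (None,0,0,0)
        if a is not None and m>15:
            d=(a-ring+np.pi)%(2*np.pi)-np.pi;ring+=d
        if k%2==0: print("s%.3f t%.1f e%.1fmm Fn%.1f Ft%.1f m%d a=%s ring%.2f z%.4f"%(s,q["time_s"],e*1e3,f@n,f@t,m,a and round(a,2),ring,zt))
    return s,e,ring
E
python3 - <<'E'
from h import *
print(roll(0,.003,.18,.12))
E
```

```text
s0.024 t13.0 e5.6mm Fn1.5 Ft1.3 m5 a=6.1 ring0.18 z0.0749
s0.048 t13.7 e8.0mm Fn4.5 Ft2.2 m3 a=5.12 ring0.18 z0.0749
s0.072 t14.4 e8.0mm Fn6.1 Ft-0.8 m3 a=1.79 ring0.18 z0.0752
s0.096 t15.1 e5.6mm Fn12.8 Ft0.6 m1 a=3.24 ring0.18 z0.0758
s0.120 t15.9 e7.5mm Fn2.9 Ft2.6 m2 a=3.23 ring0.18 z0.0758
(0.13199999999999998, np.float64(0.008), 0.18)
```

Run:
```python
from h import *
print(index_angle("pics/w3.png"),sense()["position"],sense()["time_s"])
```

```text
(np.float64(2.8202667279817013), np.float64(0.07558266896408358), np.int32(32), np.int64(927)) [ 0.5592592  -0.08489555  0.06622496] 16.2917
```

View pics/w3.png

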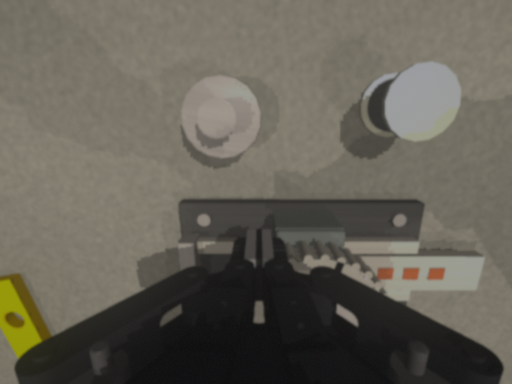

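The tip is now on the +x side, at (262,245). The gripper hides most of the ring from the wrist camera, with only ribs showing at (330,260), so I'll dead-reckon and fix the angle when the index comes back into view.

```bash
cat >> h.py <<'E'
def roll(s,e,ring,smax,target=8.,step=.012,goal=13.,rate=.85/R):
    k=0
    while s<smax-1e-6 and ring<goal:
        ds=min(step,smax-s);s+=ds;ring+=ds*rate;p,n=path(s);n=G@n;x=C+G@p-n*e
        t=np.array([-n[1],n[0]])
        move_l([x[0],x[1],.066+.0025*ring/6.283],feed=.06)
        q=sense();f=np.array(q["wrist_force"][:2]);e=np.clip(e+(target-f@n)*.0003,.0005,.010);k+=1
        a,zt,m,tp=index_angle() if k%2==0 else (None,0,0,0)
        ok=a is not None and m>60 and tp>2500
        if ok: ring+=(a-ring+np.pi)%(2*np.pi)-np.pi
        if k%2==0: print("s%.3f t%.1f e%.1f Fn%.1f Ft%.1f m%d top%d a=%s %d ring%.2f zturn%.2f"%(s,q["time_s"],e*1e3,f@n,f@t,m,tp,a and round(a,2),ok,ring,.18+(zt-.07478)/.0025*6.283))
    return s,e,ring
E
python3 - <<'E'
from h import *
print(roll(.132,.008,2.6,.36))
index_angle("pics/w4.png")
E
```

```text
s0.156 t16.9 e9.8 Fn5.2 Ft0.2 m192 top4415 a=3.29 1 ring3.29 zturn2.90
s0.180 t17.6 e9.4 Fn9.9 Ft-3.4 m220 top9335 a=3.75 1 ring3.75 zturn3.59
s0.204 t18.3 e7.3 Fn9.6 Ft2.1 m240 top16028 a=4.38 1 ring4.38 zturn4.27
s0.228 t19.0 e9.2 Fn3.7 Ft1.2 m243 top19432 a=4.84 1 ring4.84 zturn4.73
s0.252 t19.7 e10.0 Fn6.8 Ft-1.0 m241 top21167 a=5.27 1 ring5.27 zturn5.01
s0.276 t20.4 e8.5 Fn12.2 Ft-5.3 m252 top22690 a=5.73 1 ring5.73 zturn5.46
s0.300 t21.1 e5.8 Fn10.5 Ft1.4 m245 top23099 a=0.03 1 ring6.32 zturn6.03
s0.324 t21.8 e7.5 Fn4.5 Ft1.2 m248 top21710 a=0.47 1 ring6.76 zturn6.57
s0.348 t22.5 e8.3 Fn6.3 Ft-1.5 m244 top20011 a=0.92 1 ring7.20 zturn7.12
(0.36, np.float64(0.00821283698915239), np.float64(7.425098736441633))
```

View pics/w4.png

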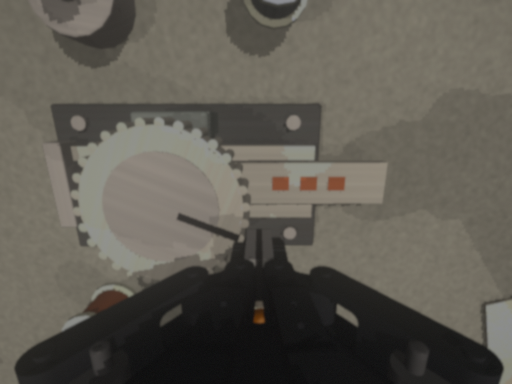

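The index line runs (180,216) to (240,240) and tracks well, and the ring's height agrees with its angle. I'll roll on to two turns.

Run:
```python
from h import *
s,e,r=roll(.36,.0082,7.43,.72,goal=12.35)
print(s,e,r,index_angle())
if r<12.5:
    print(roll(s,e,r,s+(12.6-r)/19.5,goal=12.7)[2],index_angle())
```

```text
s0.384 t23.6 e6.9 Fn11.9 Ft-1.0 m215 top14207 a=1.65 1 ring7.94 zturn8.04
s0.408 t24.3 e7.4 Fn5.6 Ft1.3 m207 top7776 a=2.21 1 ring8.49 zturn8.45
s0.432 t25.0 e9.4 Fn4.5 Ft0.4 m118 top3137 a=2.65 1 ring8.93 zturn8.46
s0.456 t25.6 e9.6 Fn8.4 Ft-0.4 m70 top594 a=3.12 0 ring9.38 zturn9.55
s0.480 t26.3 e7.3 Fn14.0 Ft-1.8 m2 top188 a=2.99 0 ring9.82 zturn10.69
s0.504 t27.1 e7.8 Fn4.7 Ft3.4 m63 top434 a=4.24 0 ring10.26 zturn10.33
s0.528 t27.8 e9.5 Fn5.4 Ft-0.5 m60 top1791 a=4.68 0 ring10.71 zturn10.10
s0.552 t28.4 e10.0 Fn6.0 Ft-0.1 m1 top5760 a=4.09 0 ring11.15 zturn11.08
s0.576 t29.1 e9.0 Fn10.8 Ft-1.9 m1 top11148 a=4.65 0 ring11.59 zturn11.66
s0.600 t29.8 e8.4 Fn6.5 Ft1.9 m147 top17338 a=6.23 1 ring12.52 zturn12.30
0.6000000000000002 0.008427043825929263 12.51676814012617 (np.float64(6.23180585490722), np.float64(0.07958529324216876), np.int32(148), np.int64(17349))
```

Run:
```python
from h import *
s=sense();p=s["position"][:2];n=(p-C)/np.linalg.norm(p-C);P=p+n*.02
move_l([P[0],P[1],s["position"][2]],feed=.08)
print("ring",index_angle())
move_l([P[0],P[1],.15],feed=.15)
w=lambda y:C+G@np.array([0,y])
a=w(-.182);movep([a[0],a[1],.12],RT)
h=move_l([a[0],a[1],.0128],feed=.08,until_force=4);print("down",h,sense()["position"],sense()["wrist_force"])
if not h:
    b=w(-.158);move_l([b[0],b[1],.0128],feed=.06);f0=sense()["wrist_force"]
    b=w(-.106);h=move_l([b[0],b[1],.0128],feed=.03,until_force=5)
    s=sense();q=G.T@(s["position"][:2]-C);print(h,s["time_s"],q,s["position"][2],s["wrist_force"]-f0)
    p,d=camera("wrist");cv2.imwrite("pics/w5.png",p[...,::-1])
```

```text
ring (np.float64(6.2246868368564225), np.float64(0.07961347041300808), np.int32(221), np.int64(18882))
down False [ 0.49810521 -0.29470447  0.01332911] [ 0.59101789 -0.27985733 -0.37684066]
True 35.4833 [-1.13721508e-04 -1.14595483e-01] 0.012643620117152797 [-0.50481286 -1.61716872  1.50530653]
```

View pics/w5.png

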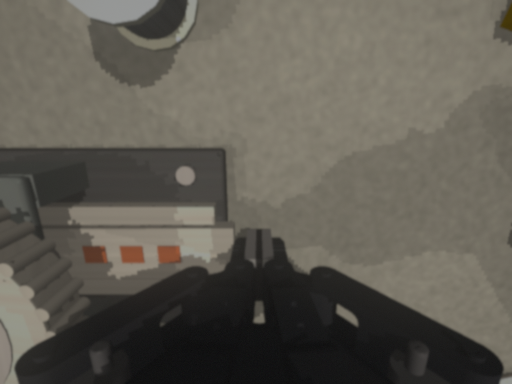

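The tail now ends near (235,240), just outside the base edge. The stop was felt at y = -114.6 mm, where -114 was expected. I'll press once more gently, back off and check from above.

Run:
```python
from h import *
w=lambda y:C+G@np.array([0,y])
f0=np.zeros(3)
for y in (-.113,-.1115,-.110):
    b=w(y);move_l([b[0],b[1],.0128],feed=.03);s=sense();print((G.T@(s["position"][:2]-C))[1],s["wrist_force"])
    if np.hypot(*s["wrist_force"][:2])>6: break
b=w(-.165);move_l([b[0],b[1],.0128],feed=.06)
move_l([b[0],b[1],.19],feed=.15); b=w(-.16)
s=sense();print(s["time_s"],index_angle("pics/w6.png"))
move_l([.35,-.40,.23],feed=.25);print(sense()["time_s"])
p,d=camera("top");cv2.imwrite("pics/top1.png",cv2.resize(p[140:270,210:410,::-1],(800,520),interpolation=cv2.INTER_CUBIC))
```

```text
-0.11445868681655348 [-0.23122012 -5.88905182 -0.7031608 ]
-0.11433889439666861 [-1.97246928 -6.93482461 -1.10644457]
38.4083 (np.float64(6.241083234663449), np.float64(0.07973268307524525), np.int32(39), np.int64(5382))
39.4
```

View pics/top1.png

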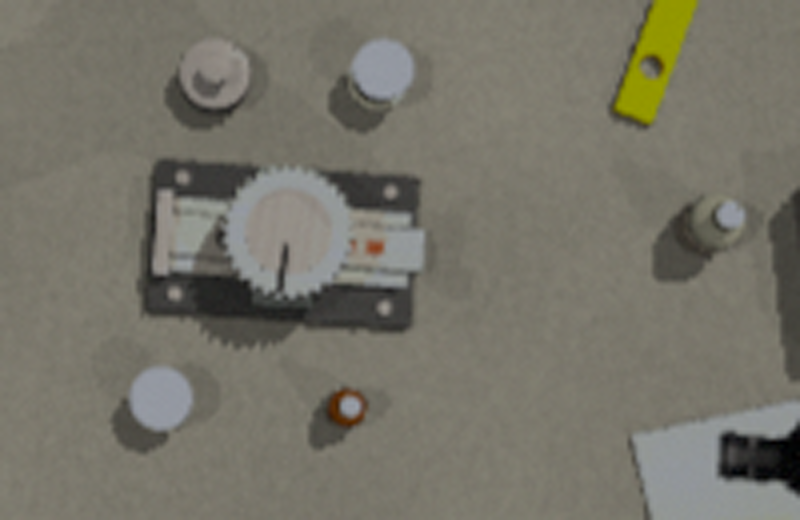

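View pics/w6.png

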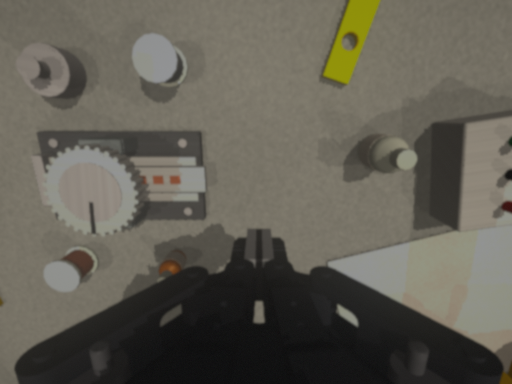

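The top view shows the bar's head at the stop (165,232) and the tail at (425,250), just past the base edge. The index line (285,245) to (281,290) points to clamp -x at two turns, and all the neighbours are where they were.

```bash
python3 -c "
from rig import *
print(finish_job())"
```

```text
the job is handed in; nothing more can be done
None
```

The locking ring is loosened by two turns (about 12.5 rad), the bar was pushed along its guide until its head met the end stop, no neighbouring item was seen to move, and the job was handed in at about 39 s.

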